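# Wedge the bare corner of a rocking magnetic stirrer

### The job

The flat white magnetic stirrer has lost the rubber foot at its front left corner and rocks. Slide the rubber wedge, thin end first, under that corner from the stirrer's left side and push until it jams tight and stays tight when you let go, but stop before it jacks the corner up; then press down firmly on the steel top above that corner to feel that it no longer rocks. Leave the wedge in place and everything else where it stands.

Things in the scene. Friction and masses are not known exactly. Their poses are not given: they have to be found in the camera images.
- stirrer: Magnetic stirrer: flat white housing 280 x 280 mm, 58 mm high, plain steel top, knobs on its front (-x), three rubber feet; 5 kg, does not slide. Origin: on the bench under its centre; x to its rear, y to its left, z up. The front left foot (x -105, y +105 mm) is missing. The feet's height is not measured: underside 10 to 18 mm, top 68 to 76 mm above the bench
- bare_corner (a point): Point on the bench straight under the stirrer's left lower edge, 35 mm behind its front left corner (x -105, y +140 mm of the stirrer), axes as the stirrer's: where the wedge goes in, heading to the stirrer's -y. Unwedged, the corner sinks when its top is pressed with about 4 N or more, and comes back when let go
- deck (a joint): Rocking of the housing on the diagonal through its front right and rear left feet, rad: about 0 standing on its three feet, positive when the bare corner sinks; 0.006 is 1 mm at the corner. The reading is off by 0.01 or more, too coarse to tell tight from loose
- wedge: Black rubber door wedge, 150 mm long, 36 wide, 33 high at the thick end (-x), 3 at the thin end (+x), flat below, 0.12 kg. Origin: centre of its underside. Friction about 0.6, so it holds once jammed. It slides easily until it meets the edge, then the push rises by 2 to 3 N per mm; 10 to 15 N seats it tight; pushed with 25 N it bears 20 N of the stirrer's weight and jacks it up
- wedge_tip (a point): middle of the lower edge of the wedge's thin end (75 mm along x from its origin)
- pad: black flat rubber bar, 150 x 36 x 14 mm, of one thickness throughout; not the wedge. Origin: centre of its underside
- media_bottle: glass bottle with blue cap, 86 mm across, 176 mm high; origin at its foot
- flask: conical glass flask, 84 mm across, 126 mm high; origin at its foot
- beaker: glass beaker, 72 mm across, 95 mm high; origin at its foot
- tip_box: white and blue pipette-tip box, 92 x 127 x 77 mm; origin at the centre of its underside
- screwdriver: screwdriver lying on the bench; origin at its underside
There are look-alikes about, which are no part of the job. Of the things shaped like the wedge, the black one is meant.

How it is judged:
By the outcome, as a careful person would: the job done as asked, in the order asked, and still so for the second after the job is handed in, with the robot touching nothing.
It also fails if it takes over 61 s, if anything falls off the work surface, if the arm or the gripper's body presses on something with over 40 N, if the wrist force passes 120 N, or if a joint passes its speed limit or range.

### The arm

A 7-joint arm with a two-finger parallel gripper is mounted at the origin on the work surface. World frame = base frame: x ahead of the robot, y to its left, z up, the work surface at z = 0. Lengths are in m, angles in rad, forces in N, time in s.
With the tool pointing down it reaches from about 0.425 to 0.925 m from the base axis. Payload 6.8 kg.
Tool frame: the origin (TCP) lies between the finger pads; the fingertips stand r.tcp_to_tips ahead of it and the grasp point (between the pads) lies 3 mm ahead of it (r.tcp_to_tips is the distance from the TCP to the fingertips, in m); z points along the fingers, y is the line along which they close (so a half turn about z gives the same grasp; the last joint's range is limited). The gripper opens to 85 mm and grips with 20 to 120 N. Pads are 22 mm wide; open, the fingers measure 114 mm over their backs; the gripper's body (76 mm by 85 mm) begins 54 mm behind the grasp point. The pads swing forward as they close: fully open they stand 13 mm farther back than shut.
Start: joints at [1.041, 0.477, 0.022, 1.555, -0.011, 1.109, -0.083], TCP at [0.276, -0.616, 0.253] pointing down, gripper open.
Joint ranges: [-2.96, 2.96], [-0.34, 2.1], [-1.41, 1.46], [0.24, 2.44], [-1.37, 4.51], [0.17, 1.92], [-2.96, 2.96]. Speed limits (rad/s): [2.39, 2.39, 3.14, 3.14, 3.14, 3.14, 3.14].

### API

Orientations are given as a rotation vector (axis times angle).
In Python, from bench import r gives the robot as it stands. The module is installed in compiled form; this text tells all that it offers.
- The arm moves only by the tool step_arm, never from a script. Its argument "moves" is a list of rows, each an object of numbers: "rx", "ry", "rz": the turn, a rotation vector about the tool's x, y, z in degrees; "dx", "dy", "dz": the shift along the tool's x, y, z in mm; "gripper": the opening, from -1 (shut) to 1 (fully open). In form: [{"rx": .., "ry": .., "rz": .., "dx": .., "dy": .., "dz": .., "gripper": ..}, ...]. A call has 1 to 20 rows; each row shifts and turns the commanded pose from where the row before left it, along the tool's axes as they then stand; what a row does not reach is not made up. A row lasts 1/8 s, in which the tool goes at most 62.5 mm and 10.7 degrees, less where a joint would pass 70% of its speed; a pose out of reach is approached as far as the arm can. A call is refused whole if a number of a shift passes 62.5 or a number of a turn 10.7, either way. A call with a gripper value outside its range is refused whole. The fingers move at their own pace and stop on an object; "grip_force" is the grip in N (left out, the last holds). Time passes only in rows, so rows that do not move let the fingers close. It gives the time, the measured TCP pose, the force, the opening and the grip force at its end, in the units of the state.
- r.get_obs(): the state, without advancing time (a new reading comes with each control period).
- r.grab_frame(name): name is "scene" or "top" or "wrist"; returns the picture (400x640x3 uint8, blue, green, red); there is no depth.
- r.camera_info(name): a dict with "mtx" (3x3 intrinsics, pixels), "rvec" (rotation vector, rad) and "tvec" (3), from world to camera coordinates, as OpenCV has them. Camera axes: x right, y down, z forward; pixel columns grow to the right and rows downward; lengths in m; the calibration is good to about 2 mm. A picture is of the moment at which its call begins: read the wrist's pose just before it. camera_info takes no time and is no camera call; for the wrist camera it gives the pose at the moment of the call.
- r.hand_in(): hands the job in; it is judged then, once.
The state is a dict: "clock": time; "joints": joint angles; "qvel": joint speeds; "tau": joint torques, N m; "tcp_pos": TCP position; "orientation": TCP orientation; "contact_force": force on the tool from outside, world axes, zero at the start; "moment": the same for the moment, N m; "grip_width": finger opening in m; "gripper_force": force on a finger pad.
Only numpy, scipy, OpenCV 4.12 (cv2) and the standard library are available. Lean on these libraries where they do the work, as an engineer would, in place of code of your own. Each camera call takes 0.05 s, during which the arm holds its last target. There are 200 camera calls.

## Working session

There is one attempt and no reset: what is moved stays moved. The work goes in short steps, Python scripts to look and compute and a tool call to move; the robot and the scene stay as the last step left them, time stands still between calls to the robot, and variables do not carry over. Pictures are saved under pics/ and viewed, at most 10 in all, crops included, and the job is handed in when it is done.

Besides the shell and the picture viewer there is one more tool, called as name(argument=value, ...), one argument or row to a line, values as JSON. step_arm: Moves the arm, as the interface text tells. Its arguments: {"type":"object","properties":{"moves":{"type":"array","items":{"type":"object","properties":{"rx":{"type":"number"},"ry":{"type":"number"},"rz":{"type":"number"},"dx":{"type":"number"},"dy":{"type":"number"},"dz":{"type":"number"},"gripper":{"type":"number"}}}},"grip_force":{"type":"number"}},"required":["moves"]}

```bash
mkdir -p pics; python3 - <<'E'
from bench import r
import cv2,numpy as np
for n in("scene","top"):
    im=r.grab_frame(n); cv2.imwrite(f"pics/{n}0.png",im)
    c=r.camera_info(n); R=cv2.Rodrigues(np.array(c["rvec"]))[0]; print(n,np.round(c["mtx"],1).tolist(),(-R.T@np.array(c["tvec"]).ravel()).round(3))
o=r.get_obs(); print(o["clock"],o["tcp_pos"],o["orientation"],o["contact_force"],r.tcp_to_tips)
E
```

```text
scene [[436.7, 0.0, 327.4], [0.0, 436.7, 202.0], [0.0, 0.0, 1.0]] [1.159 0.202 1.141]
top [[407.6, 0.0, 310.1], [0.0, 407.6, 201.1], [0.0, 0.0, 1.0]] [ 0.395 -0.016  1.249]
0.1 [ 0.27616081 -0.61538053  0.25241555] [-3.07042124e+00 -6.57352866e-01  6.73779285e-04] [0.44154428 0.15494682 0.66927896] 0.022
```

View pics/scene0.png

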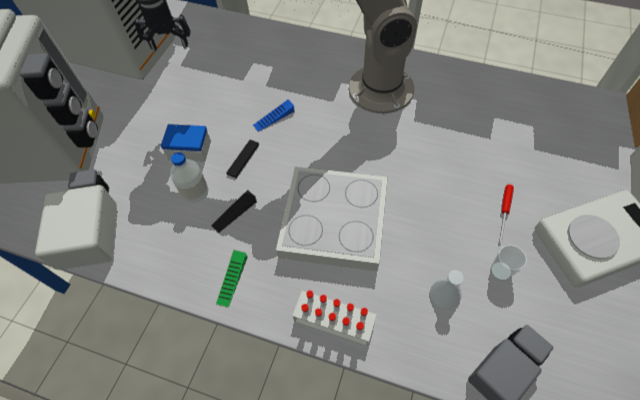

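View pics/top0.png

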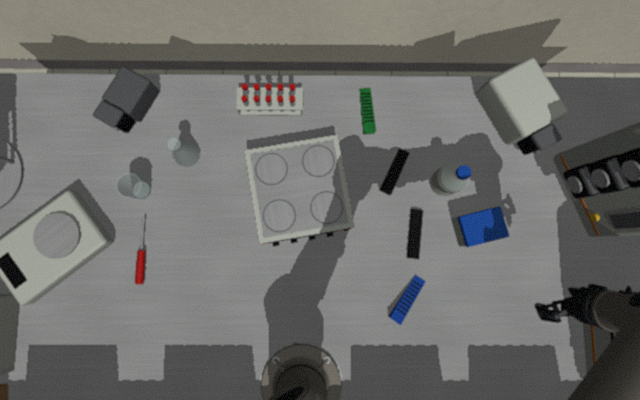

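The scene view shows the stirrer at (335,215) and two black bars at (242,158) and (235,211). The top view shows the stirrer at (299,187) with its knobs on the lower side, near y≈240, and the bars at (394,172) and (415,233). Next I'll triangulate them.

```bash
cat > h.py <<'E'
from bench import r
import cv2,numpy as np
def cam(n):
    c=r.camera_info(n); R=cv2.Rodrigues(np.array(c["rvec"]))[0]; t=np.array(c["tvec"]).ravel()
    return np.array(c["mtx"]),R,t
def ray(C,p):
    K,R,t=C; d=R.T@np.linalg.solve(K,[p[0],p[1],1]); return -R.T@t,d
def onz(C,p,z):
    o,d=ray(C,p); return o+d*(z-o[2])/d[2]
def proj(C,X):
    K,R,t=C; q=K@(R@np.array(X)+t); return q[:2]/q[2]
def tri(C1,p1,C2,p2):
    o1,d1=ray(C1,p1);o2,d2=ray(C2,p2)
    s=np.linalg.lstsq(np.c_[d1,-d2],o2-o1,rcond=None)[0]
    a,b=o1+d1*s[0],o2+d2*s[1]; return (a+b)/2,np.linalg.norm(a-b)
E
python3 - <<'E'
from h import *
np.set_printoptions(precision=3,suppress=True)
for n,boxes in (("scene",[(220,132,270,185),(205,185,262,237)]),("top",[(400,200,430,265),(375,143,412,200)])):
    im=cv2.imread(f"pics/{n}0.png"); C=cam(n)
    for b in boxes:
        s=im[b[1]:b[3],b[0]:b[2]]; m=(s.max(2)<48).astype(np.uint8)
        k=max(cv2.findContours(m,0,1)[0],key=cv2.contourArea)+np.array(b[:2])
        q=cv2.approxPolyDP(cv2.convexHull(k),2.0,True)[:,0]
        print(n,b,cv2.contourArea(k),[(tuple(p),onz(C,p,0)[:2]) for p in q.tolist()])
# stirrer top: corners eyeballed
im=cv2.imread("pics/top0.png"); C=cam("top")
for p in [(246,140),(335,128),(353,228),(262,243)]: print(p,onz(C,p,.072))
# big crops
a=cv2.resize(cv2.imread("pics/scene0.png")[125:285,190:400],None,fx=3.8,fy=3.75,interpolation=2)
cv2.imwrite("pics/crop1.png",a[:600,:800])
b=cv2.resize(im[115:265,230:440],None,fx=3.8,fy=3.8,interpolation=2); cv2.imwrite("pics/crop2.png",b)
E
```

```text
scene (220, 132, 270, 185) 371.0 [((257, 143), array([ 0.365, -0.326])), ((235, 177), array([ 0.513, -0.339])), ((228, 174), array([ 0.51 , -0.365])), ((249, 141), array([ 0.366, -0.355]))]
scene (205, 185, 262, 237) 559.5 [((254, 197), array([ 0.563, -0.251])), ((255, 202), array([ 0.579, -0.241])), ((219, 231), array([ 0.704, -0.303])), ((212, 226), array([ 0.695, -0.33 ])), ((247, 191), array([ 0.55 , -0.281]))]
top (400, 200, 430, 265) 474.0 [((421, 211), array([ 0.51 , -0.369])), ((418, 256), array([ 0.373, -0.356])), ((411, 257), array([ 0.37 , -0.334])), ((407, 254), array([ 0.379, -0.322])), ((411, 209), array([ 0.516, -0.338]))]
top (375, 143, 412, 200) 479.0 [((404, 150), array([ 0.702, -0.321])), ((408, 154), array([ 0.689, -0.333])), ((390, 193), array([ 0.566, -0.274])), ((381, 190), array([ 0.575, -0.246])), ((398, 150), array([ 0.702, -0.302]))]
(246, 140) [0.712 0.164 0.072]
(335, 128) [ 0.75  -0.099  0.072]
(353, 228) [ 0.454 -0.15   0.072]
(262, 243) [0.41  0.112 0.072]
```

View pics/crop1.png

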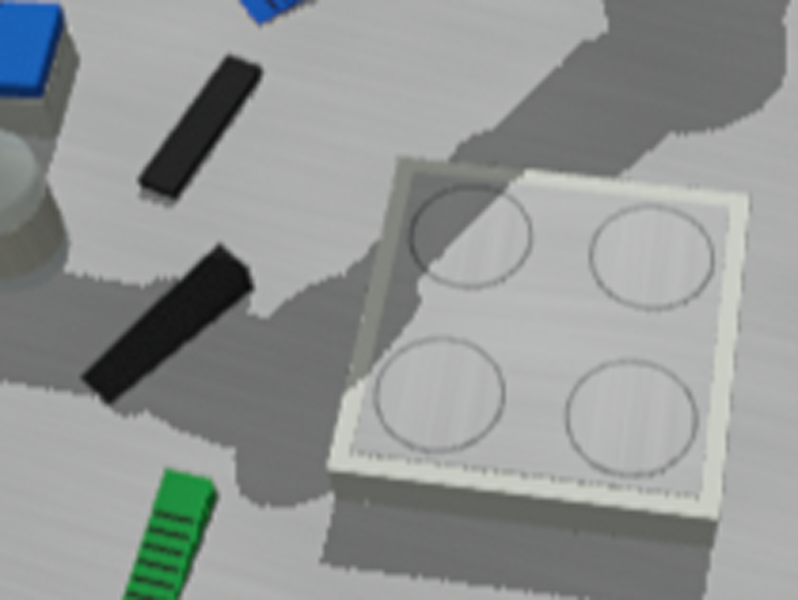

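View pics/crop2.png

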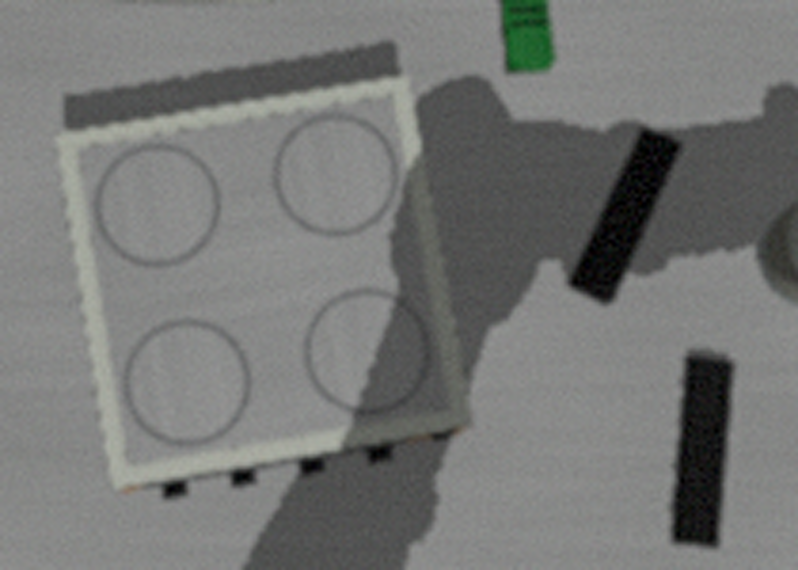

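In both crops the bar at top px (394,172) has its tall end towards the robot, so it is the wedge. The bar at (415,233) is the uniform pad. The stirrer's top corners in the top view are at about (245,150), (337,135), (354,227) and (260,244), with knobs on the side nearest the robot. I'll measure heights from the two views.

```bash
python3 - <<'E'
from h import *
np.set_printoptions(precision=4,suppress=True)
T,S=cam("top"),cam("scene")
def c2(x,y): return (230+(x+.5)/3.8-.5,115+(y+.5)/3.8-.5)
def c1(x,y): return (190+(x+.5)/3.8-.5,125+(y+.5)/3.75-.5)
# stirrer top corners: RL, RR, FR, FL
t=[c2(57,137),c2(405,76),c2(470,425),c2(115,490)]
s=[c1(717,519),c1(330,469),c1(400,157),c1(748,195)]
P=[]
for a,b in zip(t,s):
    X,e=tri(T,a,S,b); P.append(X); print("stirrer",X,e, onz(T,a,.072)[:2],onz(S,b,.072)[:2])
P=np.array(P); print("sides",[np.linalg.norm(P[i]-P[(i+1)%4]) for i in range(4)])
for nm,a,b in [("thick +y",(381,190),c1(253,286)),("thick +y'",(381,190),(254,197)),("thick -y",(390.5,193.5),(247,190.5)),("tip a",(408,154),(212,226)),("tip b",(398.5,150),(219,231)),("tip b' ",(400,149),(219,231))]:
    print(nm,*tri(T,a,S,b))
E
```

```text
stirrer [0.6829 0.17   0.0599] 0.0016729949114822652 [0.6802 0.1672] [0.688  0.1711]
stirrer [ 0.7323 -0.1024  0.0627] 0.002465505777468386 [ 0.7301 -0.1029] [ 0.7357 -0.0985]
stirrer [ 0.4583 -0.1514  0.0641] 0.0009540515985629978 [ 0.458 -0.151] [ 0.4633 -0.1484]
stirrer [0.4079 0.1204 0.0619] 0.0029841636117134626 [0.4082 0.1178] [0.4145 0.1226]
sides [np.float64(0.27678609894185974), np.float64(0.27834805046851097), np.float64(0.2764783936439337), np.float64(0.2794512745939877)]
thick +y [ 0.5742 -0.2431 -0.0012] 0.006833466312012493
thick +y' [ 0.5727 -0.2435  0.0182] 0.0011807027423317148
thick -y [ 0.5612 -0.2708  0.0243] 0.0007661024075051765
tip a [ 0.6914 -0.3348 -0.0095] 0.0012804726655921373
tip b [ 0.7027 -0.304  -0.0028] 0.00029357667550233737
tip b'  [ 0.7043 -0.3055 -0.    ] 0.005620105825747875
```

```bash
cat >> h.py <<'E'
def tool():
    o=r.get_obs(); return np.array(o["tcp_pos"]),cv2.Rodrigues(np.array(o["orientation"]))[0],o
def need(target,yyaw=None):
    "shift in tool axes (mm), turn about tool z (deg) so that tool y points at yyaw deg (mod 180), tool down"
    p,R,o=tool(); 
    print("now",p.round(4),"tooly yaw",np.degrees(np.arctan2(R[1,1],R[0,1])).round(2),"z axis",R[:,2].round(4),"F",np.round(o["contact_force"],2),"clk",round(o["clock"],2),"j7",round(o["joints"][6],2))
    print("shift",(R.T@(np.array(target)-p)*1e3).round(1))
    if yyaw is not None:
        d=(yyaw-np.degrees(np.arctan2(R[1,1],R[0,1]))+90)%180-90; print("rz",-d)
E
python3 - <<'E'
from h import *
need([.60,-.275,.2],65)
C=cam("wrist");p,R,o=tool(); print("cam in tool",R.T@(-C[1].T@C[2]-p), "axis",R.T@C[1][2])
E
```

```text
now [ 0.2762 -0.6154  0.2524] tooly yaw -65.83 z axis [-8.0e-04  1.5e-03 -1.0e+00] F [0.44 0.15 0.67] clk 0.1 j7 -0.08
shift [ 434.8 -177.9   52.7]
rz 49.168294408805195
cam in tool [ 0.07503414 -0.00032406 -0.12142444] axis [-0.2962308   0.00148473  0.95511523]
```

step_arm(
  moves=[
    {"dx":43.5,"dy":-17.8},
    {"dx":43.5,"dy":-17.8},
    {"dx":43.5,"dy":-17.8},
    {"dx":43.5,"dy":-17.8},
    {"dx":43.5,"dy":-17.8},
    {"dx":43.5,"dy":-17.8},
    {"dx":43.5,"dy":-17.8},
    {"dx":43.5,"dy":-17.8},
    {"dx":43.5,"dy":-17.8},
    {"dx":43.5,"dy":-17.8},
    {},
  ],
)

```text
invalid input at $.moves[0]: expected keys rx, ry, rz, dx, dy, dz, gripper
```

step_arm(
  moves=[
    {"rz":-10},
    {"rz":-10},
    {"rz":-10},
    {"rz":-10},
    {"rz":-10},
    {"rz":-10},
    {"rz":-10},
    {"rz":-10},
    {"rz":-10},
    {"rz":-10},
    {"rz":-10},
    {"rz":-10},
    {"rz":-10},
    {},
    {},
  ],
)

```text
invalid input at $.moves[0]: expected keys rx, ry, rz, dx, dy, dz, gripper
```

```bash
python3 - <<'E'
from h import *
need([.60,-.275,.2],65)
im=r.grab_frame("wrist"); C=cam("wrist"); cv2.imwrite("pics/w1.png",im)
m=(im.max(2)<48).astype(np.uint8)
for k in cv2.findContours(m,0,1)[0]:
    if cv2.contourArea(k)>1500:
        q=cv2.approxPolyDP(cv2.convexHull(k),4,True)[:,0]; print(cv2.contourArea(k),[(p,onz(C,p,0)[:2].round(3).tolist()) for p in q.tolist()])
E
```

```text
now [ 0.2762 -0.6154  0.2524] tooly yaw -65.83 z axis [-8.0e-04  1.5e-03 -1.0e+00] F [0.44 0.15 0.67] clk 0.1 j7 -0.08
shift [ 434.8 -177.9   52.7]
rz 49.168294408805195
43047.0 [([637, 399], [0.138, -1.233]), ([1, 399], [-0.276, -0.309]), ([77, 318], [-0.071, -0.389]), ([221, 252], [0.114, -0.544]), ([417, 252], [0.222, -0.785]), ([562, 319], [0.214, -1.029])]
```

View pics/w1.png

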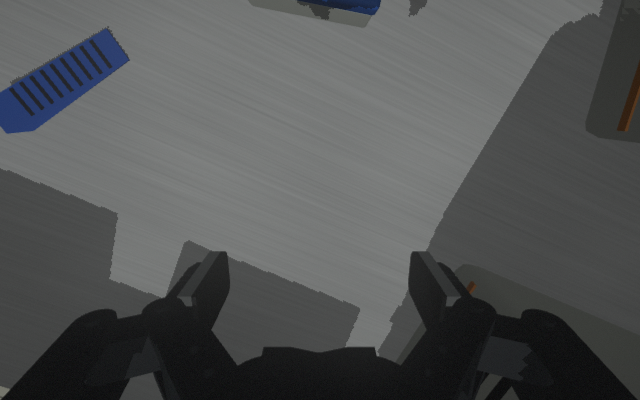

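The view shows the blue decoy wedge at (60,80), and the fingers at the bottom edge of the picture. The call was refused because every row needs all seven keys.

step_arm(
  moves=[
    {"rx":0,"ry":0,"rz":0,"dx":49.3,"dy":-11.3,"dz":0,"gripper":1},
    {"rx":0,"ry":0,"rz":0,"dx":49.3,"dy":-11.3,"dz":0,"gripper":1},
    {"rx":0,"ry":0,"rz":0,"dx":49.3,"dy":-11.3,"dz":0,"gripper":1},
    {"rx":0,"ry":0,"rz":0,"dx":49.3,"dy":-11.3,"dz":0,"gripper":1},
    {"rx":0,"ry":0,"rz":0,"dx":49.3,"dy":-11.3,"dz":0,"gripper":1},
    {"rx":0,"ry":0,"rz":0,"dx":49.3,"dy":-11.3,"dz":0,"gripper":1},
    {"rx":0,"ry":0,"rz":0,"dx":49.3,"dy":-11.3,"dz":0,"gripper":1},
    {"rx":0,"ry":0,"rz":0,"dx":49.3,"dy":-11.3,"dz":0,"gripper":1},
    {"rx":0,"ry":0,"rz":0,"dx":49.3,"dy":-11.3,"dz":0,"gripper":1},
    {"rx":0,"ry":0,"rz":0,"dx":49.3,"dy":-11.3,"dz":0,"gripper":1},
    {"rx":0,"ry":0,"rz":0,"dx":0,"dy":0,"dz":0,"gripper":1},
  ],
)

```text
clock: 1.52
tcp_pos: [0.6835, -0.3047, 0.2521]
orientation: [-3.066, -0.669, -0.003]
contact_force: [-0.9, 0.0, 0.3]
grip_width: 0.0853
gripper_force: 0.0
```

step_arm(
  moves=[
    {"rx":0,"ry":0,"rz":-10,"dx":0,"dy":0,"dz":0,"gripper":1},
    {"rx":0,"ry":0,"rz":-10,"dx":0,"dy":0,"dz":0,"gripper":1},
    {"rx":0,"ry":0,"rz":-10,"dx":0,"dy":0,"dz":0,"gripper":1},
    {"rx":0,"ry":0,"rz":-10,"dx":0,"dy":0,"dz":0,"gripper":1},
    {"rx":0,"ry":0,"rz":-10,"dx":0,"dy":0,"dz":0,"gripper":1},
    {"rx":0,"ry":0,"rz":-10,"dx":0,"dy":0,"dz":0,"gripper":1},
    {"rx":0,"ry":0,"rz":-10,"dx":0,"dy":0,"dz":0,"gripper":1},
    {"rx":0,"ry":0,"rz":-10,"dx":0,"dy":0,"dz":0,"gripper":1},
    {"rx":0,"ry":0,"rz":-10,"dx":0,"dy":0,"dz":0,"gripper":1},
    {"rx":0,"ry":0,"rz":-10,"dx":0,"dy":0,"dz":0,"gripper":1},
    {"rx":0,"ry":0,"rz":-10,"dx":0,"dy":0,"dz":0,"gripper":1},
    {"rx":0,"ry":0,"rz":-10,"dx":0,"dy":0,"dz":0,"gripper":1},
    {"rx":0,"ry":0,"rz":-10,"dx":0,"dy":0,"dz":0,"gripper":1},
    {"rx":0,"ry":0,"rz":0,"dx":0,"dy":0,"dz":0,"gripper":1},
    {"rx":0,"ry":0,"rz":0,"dx":0,"dy":0,"dz":0,"gripper":1},
  ],
)

```text
clock: 3.4
tcp_pos: [0.6794, -0.3115, 0.2531]
orientation: [-0.708, -3.06, 0.001]
contact_force: [-0.8, 0.3, -0.1]
grip_width: 0.0853
gripper_force: 0.0
```

```bash
python3 - <<'E'
from h import *
need([.578,-.264,.1],65)
im=r.grab_frame("wrist"); C=cam("wrist"); cv2.imwrite("pics/w2.png",im)
m=(im.max(2)<48).astype(np.uint8)
for k in cv2.findContours(m,0,1)[0]:
    if cv2.contourArea(k)>1500:
        q=cv2.approxPolyDP(cv2.convexHull(k),4,True)[:,0]; print(cv2.contourArea(k),[(p,onz(C,p,0)[:2].round(3).tolist()) for p in q.tolist()])
E
```

```text
now [ 0.6794 -0.3115  0.2531] tooly yaw 63.94 z axis [-6.e-04 -2.e-04 -1.e+00] F [-0.75  0.31 -0.09] clk 3.4 j7 1.22
shift [111.9  -1.8 153.1]
rz -1.0647408807090102
44156.0 [([636, 399], [1.239, -0.024]), ([0, 399], [0.796, -0.936]), ([1, 340], [0.709, -0.852]), ([62, 299], [0.692, -0.724]), ([224, 252], [0.73, -0.478]), ([470, 255], [0.879, -0.182]), ([562, 320], [1.038, -0.095])]
```

View pics/w2.png

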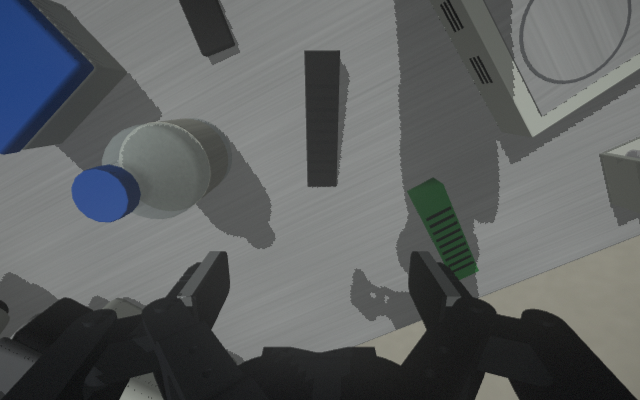

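The wedge is clear in this view. Its thick top edge runs (305,51)–(340,51) and its tip runs (309,187)–(337,187). The shading towards the tip confirms it tapers.

```bash
python3 - <<'E'
from h import *
np.set_printoptions(precision=4,suppress=True)
C=cam("wrist");T=cam("top");S=cam("scene")
im=cv2.imread("pics/w2.png")
g=im[40:195,285:360].max(2)
for row in (55,120,180):
    print(row,np.where(im[row,285:360].max(1)<66)[0][[0,-1]]+285)
tip=np.array([onz(C,p,.003) for p in[(309,187),(337,187)]]); th=np.array([onz(C,p,.033) for p in[(305,51),(340,51)]])
print(tip,th,np.linalg.norm(tip[0]-tip[1]),np.linalg.norm(th[0]-th[1]))
a,b=tip.mean(0),th.mean(0); d=a-b; print("mid",a,b,"len",np.linalg.norm(d[:2]),"heading",np.degrees(np.arctan2(d[1],d[0])))
for w,t in(((305,51),(390.5,193.5)),((340,51),(381,190)),((309,187),(408,153)),((337,187),(399,149))): print(tri(C,w,T,t))
d=d[:2]/np.linalg.norm(d[:2]); g=b[:2]+.016*d; print("grasp",g)
need([*g,.1],np.degrees(np.arctan2(d[1],d[0]))+90)
E
```

```text
55 [305 339]
120 [307 337]
180 [308 335]
[[ 0.6979 -0.3345  0.003 ]
 [ 0.7132 -0.3031  0.003 ]] [[ 0.5616 -0.2699  0.033 ]
 [ 0.5771 -0.2381  0.033 ]] 0.03494654051119073 0.03537294525927837
mid [ 0.7055 -0.3188  0.003 ] [ 0.5694 -0.254   0.033 ] len 0.15080786917318284 heading -25.46027972831248
(array([ 0.5607, -0.2698,  0.0271]), np.float64(0.00016928480650088904))
(array([ 0.5739, -0.2394,  0.0262]), np.float64(0.006520767291321242))
(array([ 0.7001, -0.338 , -0.0192]), np.float64(0.005694507158466144))
(array([ 0.7044, -0.3013,  0.02  ]), np.float64(0.008016000516099296))
grasp [ 0.5838 -0.2609]
now [ 0.6796 -0.3113  0.2532] tooly yaw 63.98 z axis [-0.0004 -0.0002 -1.    ] F [0.29 1.04 0.59] clk 3.45 j7 1.23
shift [108.1   3.4 153.2]
rz -0.5553308074885166
```

step_arm(
  moves=[
    {"rx":0,"ry":0,"rz":-0.5,"dx":27,"dy":1,"dz":30,"gripper":1},
    {"rx":0,"ry":0,"rz":0,"dx":27,"dy":1,"dz":40,"gripper":1},
    {"rx":0,"ry":0,"rz":0,"dx":27,"dy":1,"dz":40,"gripper":1},
    {"rx":0,"ry":0,"rz":0,"dx":27,"dy":0.5,"dz":40,"gripper":1},
    {"rx":0,"ry":0,"rz":0,"dx":0,"dy":0,"dz":20,"gripper":1},
    {"rx":0,"ry":0,"rz":0,"dx":0,"dy":0,"dz":0,"gripper":1},
    {"rx":0,"ry":0,"rz":0,"dx":0,"dy":0,"dz":0,"gripper":1},
  ],
)

```text
clock: 4.32
tcp_pos: [0.5858, -0.2619, 0.0848]
orientation: [0.689, 3.062, -0.0]
contact_force: [-0.7, 0.2, 1.0]
grip_width: 0.0854
gripper_force: 0.0
```

```bash
python3 - <<'E'
from h import *
need([.5838,-.2609,.030],64.54)
E
```

```text
now [ 0.5858 -0.2619  0.0848] tooly yaw 64.62 z axis [ 3.e-03 -9.e-04 -1.e+00] F [-0.68  0.17  1.  ] clk 4.33 j7 1.1
shift [ 2.4  0.  54.8]
rz 0.08005356810406283
```

step_arm(
  grip_force=40,
  moves=[
    {"rx":0,"ry":0,"rz":0,"dx":2,"dy":0,"dz":25,"gripper":1},
    {"rx":0,"ry":0,"rz":0,"dx":0,"dy":0,"dz":20,"gripper":1},
    {"rx":0,"ry":0,"rz":0,"dx":0,"dy":0,"dz":9,"gripper":1},
    {"rx":0,"ry":0,"rz":0,"dx":0,"dy":0,"dz":0,"gripper":1},
    {"rx":0,"ry":0,"rz":0,"dx":0,"dy":0,"dz":0,"gripper":0},
    {"rx":0,"ry":0,"rz":0,"dx":0,"dy":0,"dz":0,"gripper":-1},
    {"rx":0,"ry":0,"rz":0,"dx":0,"dy":0,"dz":0,"gripper":-1},
    {"rx":0,"ry":0,"rz":0,"dx":0,"dy":0,"dz":0,"gripper":-1},
    {"rx":0,"ry":0,"rz":0,"dx":0,"dy":0,"dz":0,"gripper":-1},
    {"rx":0,"ry":0,"rz":0,"dx":0,"dy":0,"dz":0,"gripper":-1},
    {"rx":0,"ry":0,"rz":0,"dx":0,"dy":0,"dz":0,"gripper":-1},
  ],
)

```text
clock: 5.7
tcp_pos: [0.5825, -0.2607, 0.03]
orientation: [0.689, 3.064, -0.001]
contact_force: [-0.2, -0.8, 6.4]
grip_width: 0.0353
gripper_force: 41.3
```

step_arm(
  moves=[
    {"rx":0,"ry":0,"rz":0,"dx":0,"dy":0,"dz":-20,"gripper":-1},
    {"rx":0,"ry":0,"rz":0,"dx":0,"dy":0,"dz":-40,"gripper":-1},
    {"rx":0,"ry":0,"rz":0,"dx":0,"dy":0,"dz":-50,"gripper":-1},
    {"rx":0,"ry":0,"rz":0,"dx":0,"dy":0,"dz":-40,"gripper":-1},
    {"rx":0,"ry":0,"rz":0,"dx":0,"dy":0,"dz":0,"gripper":-1},
  ],
)

```text
clock: 6.32
tcp_pos: [0.5841, -0.2608, 0.184]
orientation: [0.687, 3.058, -0.002]
contact_force: [-0.6, -0.0, -1.3]
grip_width: 0.0353
gripper_force: 40.6
```

step_arm(
  moves=[
    {"rx":0,"ry":0,"rz":0,"dx":31.7,"dy":34.6,"dz":0,"gripper":-1},
    {"rx":0,"ry":0,"rz":0,"dx":31.7,"dy":34.6,"dz":0,"gripper":-1},
    {"rx":0,"ry":0,"rz":0,"dx":31.7,"dy":34.6,"dz":0,"gripper":-1},
    {"rx":0,"ry":0,"rz":0,"dx":31.7,"dy":34.6,"dz":0,"gripper":-1},
    {"rx":0,"ry":0,"rz":0,"dx":31.7,"dy":34.6,"dz":0,"gripper":-1},
    {"rx":0,"ry":0,"rz":0,"dx":31.7,"dy":34.6,"dz":0,"gripper":-1},
    {"rx":0,"ry":0,"rz":0,"dx":31.7,"dy":34.6,"dz":0,"gripper":-1},
    {"rx":0,"ry":0,"rz":0,"dx":31.7,"dy":34.6,"dz":0,"gripper":-1},
    {"rx":0,"ry":0,"rz":0,"dx":31.7,"dy":34.6,"dz":0,"gripper":-1},
    {"rx":0,"ry":0,"rz":0,"dx":31.7,"dy":34.6,"dz":0,"gripper":-1},
    {"rx":0,"ry":0,"rz":0,"dx":31.7,"dy":34.6,"dz":0,"gripper":-1},
    {"rx":0,"ry":0,"rz":0,"dx":31.7,"dy":34.6,"dz":0,"gripper":-1},
    {"rx":0,"ry":0,"rz":0,"dx":0,"dy":0,"dz":0,"gripper":-1},
  ],
)

```text
clock: 7.95
tcp_pos: [0.4134, 0.2813, 0.1793]
orientation: [-0.678, -3.066, -0.003]
contact_force: [-0.9, -0.9, -1.6]
grip_width: 0.0349
gripper_force: 40.6
```

step_arm(
  moves=[
    {"rx":0,"ry":0,"rz":9.05,"dx":0,"dy":0,"dz":0,"gripper":-1},
    {"rx":0,"ry":0,"rz":9.05,"dx":0,"dy":0,"dz":0,"gripper":-1},
    {"rx":0,"ry":0,"rz":9.05,"dx":0,"dy":0,"dz":0,"gripper":-1},
    {"rx":0,"ry":0,"rz":9.05,"dx":0,"dy":0,"dz":0,"gripper":-1},
    {"rx":0,"ry":0,"rz":9.05,"dx":0,"dy":0,"dz":0,"gripper":-1},
    {"rx":0,"ry":0,"rz":9.05,"dx":0,"dy":0,"dz":0,"gripper":-1},
    {"rx":0,"ry":0,"rz":0,"dx":0,"dy":0,"dz":0,"gripper":-1},
    {"rx":0,"ry":0,"rz":0,"dx":0,"dy":0,"dz":0,"gripper":-1},
  ],
)

```text
clock: 8.95
tcp_pos: [0.4159, 0.2769, 0.179]
orientation: [2.009, 2.415, -0.001]
contact_force: [-0.2, -0.7, -1.9]
grip_width: 0.0351
gripper_force: 40.5
```

```bash
python3 - <<'E'
from h import *
need([.4174,.2775,.060],10.3)
im=r.grab_frame("top"); cv2.imwrite("pics/t2.png",cv2.resize(im[100:290,130:370],None,fx=3,fy=3,interpolation=2))
E
```

```text
now [0.4159 0.2769 0.179 ] tooly yaw 10.51 z axis [-5.e-04 -6.e-04 -1.e+00] F [-0.15 -0.65 -1.87] clk 8.95 j7 -0.76
shift [  0.4   1.7 119. ]
rz 0.20694387983107276
```

View pics/t2.png

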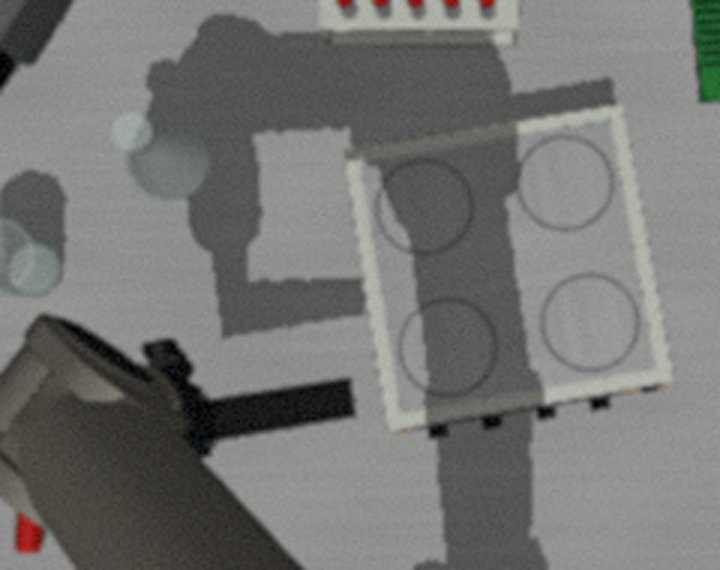

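The wedge is held level, pointing at the corner of the stirrer's left edge. Its tip is at crop px (352,397) and the edge at (385,395), and the space below is clear. Next I'll lower it.

step_arm(
  moves=[
    {"rx":0,"ry":0,"rz":0.2,"dx":0.4,"dy":1.5,"dz":40,"gripper":-1},
    {"rx":0,"ry":0,"rz":0,"dx":0,"dy":0,"dz":40,"gripper":-1},
    {"rx":0,"ry":0,"rz":0,"dx":0,"dy":0,"dz":40,"gripper":-1},
    {"rx":0,"ry":0,"rz":0,"dx":0,"dy":0,"dz":20,"gripper":-1},
    {"rx":0,"ry":0,"rz":0,"dx":0,"dy":0,"dz":7,"gripper":-1},
    {"rx":0,"ry":0,"rz":0,"dx":0,"dy":0,"dz":0,"gripper":-1},
    {"rx":0,"ry":0,"rz":0,"dx":0,"dy":0,"dz":0,"gripper":-1},
  ],
)

```text
clock: 9.88
tcp_pos: [0.418, 0.2787, 0.0332]
orientation: [2.015, 2.409, 0.003]
contact_force: [0.2, 0.2, -1.5]
grip_width: 0.035
gripper_force: 40.5
```

step_arm(
  moves=[
    {"rx":0,"ry":0,"rz":0,"dx":0,"dy":0,"dz":1,"gripper":-1},
    {"rx":0,"ry":0,"rz":0,"dx":0,"dy":0,"dz":1,"gripper":-1},
    {"rx":0,"ry":0,"rz":0,"dx":0,"dy":0,"dz":0.5,"gripper":-1},
    {"rx":0,"ry":0,"rz":0,"dx":0,"dy":0,"dz":0,"gripper":-1},
  ],
)

```text
clock: 10.38
tcp_pos: [0.4175, 0.2783, 0.03]
orientation: [2.016, 2.409, 0.0]
contact_force: [-1.5, -0.4, 0.9]
grip_width: 0.0353
gripper_force: 40.8
```

```bash
python3 - <<'E'
from h import *
need([.4174,.2775,.030],10.3)
im=r.grab_frame("top"); s=r.grab_frame("scene")
cv2.imwrite("pics/t3.png",np.hstack([cv2.resize(im[150:270,170:290],None,fx=3.3,fy=3.3,interpolation=2),cv2.resize(s[130:250,330:450],None,fx=3.3,fy=3.3,interpolation=2)]))
E
```

```text
now [0.4175 0.2783 0.03  ] tooly yaw 10.17 z axis [ 4.e-04  0.e+00 -1.e+00] F [-1.47 -0.38  0.88] clk 10.38 j7 -0.95
shift [-0.8 -0.2  0. ]
rz -0.13312102803301684
```

View pics/t3.png

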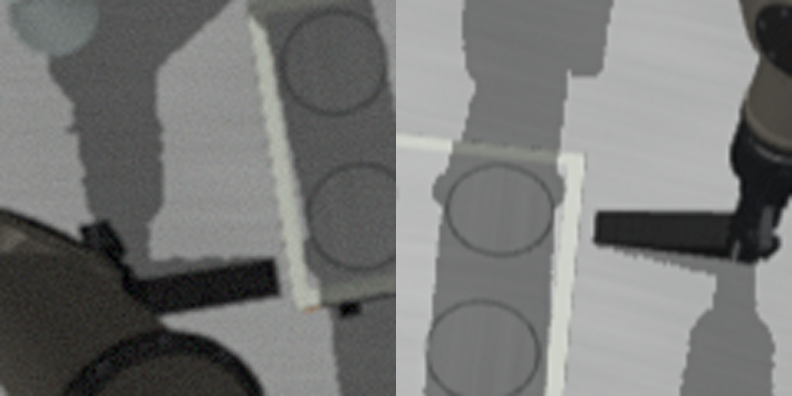

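The wedge is flat on the bench. Its tip is at about (274,278) in the left half and (597,228) in the right half, just outside the edge near the front left corner. I'll check how far behind the corner it lies.

```bash
python3 - <<'E'
from h import *
np.set_printoptions(precision=4,suppress=True)
T=cam("top");S=cam("scene")
f=lambda x,y,ox,oy:(ox+(x+.5)/3.3-.5,oy+(y+.5)/3.3-.5)
yaw=np.radians(10.3);R=np.array([[np.cos(yaw),-np.sin(yaw)],[np.sin(yaw),np.cos(yaw)]])
for C,tp,cn in((T,[f(274,261,170,150),f(279,295,170,150)],f(302,308,170,150)),(S,[f(597-396,212,330,130),f(596-396,243,330,130)],f(583-396,154,330,130))):
    a=np.array([onz(C,p,.003)[:2] for p in tp]); c=onz(C,cn,.072)[:2]
    print(a,np.linalg.norm(a[0]-a[1]),"corner",c,"tip-rel-to-FLcorner in stirrer axes",R.T@(a.mean(0)-c))
E
```

```text
[[0.4539 0.1484]
 [0.4226 0.1432]] 0.031707831458979055 corner [0.4099 0.1142] tip-rel-to-FLcorner in stirrer axes [0.0336 0.026 ]
[[0.4248 0.1454]
 [0.4578 0.1528]] 0.033773869720010966 corner [0.4135 0.1219] tip-rel-to-FLcorner in stirrer axes [0.0322 0.0218]
```

step_arm(
  moves=[
    {"rx":0,"ry":0,"rz":0,"dx":-5,"dy":1,"dz":0,"gripper":-1},
    {"rx":0,"ry":0,"rz":0,"dx":-5,"dy":0.8,"dz":0,"gripper":-1},
    {"rx":0,"ry":0,"rz":0,"dx":-5,"dy":0,"dz":0,"gripper":-1},
    {"rx":0,"ry":0,"rz":0,"dx":-5,"dy":0,"dz":0,"gripper":-1},
    {"rx":0,"ry":0,"rz":0,"dx":-5,"dy":0,"dz":0,"gripper":-1},
    {"rx":0,"ry":0,"rz":0,"dx":-5,"dy":0,"dz":0,"gripper":-1},
    {"rx":0,"ry":0,"rz":0,"dx":-5,"dy":0,"dz":0,"gripper":-1},
    {"rx":0,"ry":0,"rz":0,"dx":-5,"dy":0,"dz":0,"gripper":-1},
    {"rx":0,"ry":0,"rz":0,"dx":-5,"dy":0,"dz":0,"gripper":-1},
    {"rx":0,"ry":0,"rz":0,"dx":-3,"dy":0,"dz":0,"gripper":-1},
    {"rx":0,"ry":0,"rz":0,"dx":0,"dy":0,"dz":0,"gripper":-1},
  ],
)

```text
clock: 11.85
tcp_pos: [0.4278, 0.2309, 0.03]
orientation: [2.016, 2.409, 0.0]
contact_force: [0.6, 2.4, 5.7]
grip_width: 0.0353
gripper_force: 41.5
```

step_arm(
  moves=[
    {"rx":0,"ry":0,"rz":0,"dx":-3,"dy":0,"dz":0,"gripper":-1},
    {"rx":0,"ry":0,"rz":0,"dx":-3,"dy":0,"dz":0,"gripper":-1},
    {"rx":0,"ry":0,"rz":0,"dx":0,"dy":0,"dz":0,"gripper":-1},
  ],
)

```text
clock: 12.22
tcp_pos: [0.4289, 0.2251, 0.03]
orientation: [2.016, 2.409, 0.0]
contact_force: [-0.1, 2.6, 5.9]
grip_width: 0.0353
gripper_force: 41.5
```

step_arm(
  moves=[
    {"rx":0,"ry":0,"rz":0,"dx":-3,"dy":0,"dz":-0.4,"gripper":-1},
    {"rx":0,"ry":0,"rz":0,"dx":-3,"dy":0,"dz":0,"gripper":-1},
    {"rx":0,"ry":0,"rz":0,"dx":0,"dy":0,"dz":0,"gripper":-1},
  ],
)

```text
clock: 12.6
tcp_pos: [0.4293, 0.2206, 0.03]
orientation: [-2.014, -2.409, -0.002]
contact_force: [-0.6, 7.5, -1.0]
grip_width: 0.0352
gripper_force: 40.6
```

step_arm(
  moves=[
    {"rx":0,"ry":0,"rz":0,"dx":-3,"dy":0,"dz":0,"gripper":-1},
    {"rx":0,"ry":0,"rz":0,"dx":0,"dy":0,"dz":0,"gripper":-1},
  ],
)

```text
clock: 12.85
tcp_pos: [0.4296, 0.2193, 0.0302]
orientation: [-2.011, -2.409, -0.006]
contact_force: [-2.6, 10.8, -1.4]
grip_width: 0.0352
gripper_force: 40.6
```

step_arm(
  moves=[
    {"rx":0,"ry":0,"rz":0,"dx":-2,"dy":0,"dz":0,"gripper":-1},
    {"rx":0,"ry":0,"rz":0,"dx":0,"dy":0,"dz":0,"gripper":-1},
  ],
)

```text
clock: 13.1
tcp_pos: [0.4297, 0.2188, 0.0303]
orientation: [-2.01, -2.409, -0.008]
contact_force: [-2.2, 14.4, -1.6]
grip_width: 0.0351
gripper_force: 40.6
```

step_arm(
  moves=[
    {"rx":0,"ry":0,"rz":0,"dx":0,"dy":0,"dz":0.5,"gripper":-1},
    {"rx":0,"ry":0,"rz":0,"dx":0,"dy":0,"dz":0,"gripper":-1},
    {"rx":0,"ry":0,"rz":0,"dx":0,"dy":0,"dz":0,"gripper":-1},
  ],
)

```text
clock: 13.48
tcp_pos: [0.4297, 0.2188, 0.03]
orientation: [-2.01, -2.41, -0.008]
contact_force: [-4.4, 15.0, 0.6]
grip_width: 0.035
gripper_force: 40.9
```

```bash
python3 - <<'E'
from h import *
need([.43,.219,.030],10.3)
E
```

```text
now [0.4297 0.2188 0.03  ] tooly yaw 10.35 z axis [ 3.0e-04  6.4e-03 -1.0e+00] F [-4.36 14.98  0.56] clk 13.47 j7 -0.84
shift [ 0.1  0.3 -0. ]
rz 0.047505319735989815
```

step_arm(
  moves=[
    {"rx":0,"ry":0,"rz":0,"dx":0,"dy":0,"dz":0,"gripper":0.3},
    {"rx":0,"ry":0,"rz":0,"dx":0,"dy":0,"dz":0,"gripper":0.3},
    {"rx":0,"ry":0,"rz":0,"dx":0,"dy":0,"dz":0,"gripper":0.3},
    {"rx":0,"ry":0,"rz":0,"dx":0,"dy":0,"dz":0,"gripper":0.3},
  ],
)

```text
clock: 13.98
tcp_pos: [0.4306, 0.2139, 0.0296]
orientation: [2.016, 2.409, -0.001]
contact_force: [-0.0, -0.2, 0.5]
grip_width: 0.0553
gripper_force: 0.0
```

```bash
python3 - <<'E'
from h import *
need([.43,.219,.030],10.3)
im=r.grab_frame("wrist"); s=r.grab_frame("scene")
cv2.imwrite("pics/s4.png",np.hstack([cv2.resize(im,None,fx=.7,fy=.7,interpolation=3),cv2.resize(s[150:220,360:430],(280,280),interpolation=2)]) )
E
```

```text
now [0.4306 0.2139 0.0296] tooly yaw 10.13 z axis [-2.e-04 -7.e-04 -1.e+00] F [-0.   -0.17  0.55] clk 13.97 j7 -0.84
shift [ 5.1  0.3 -0.4]
rz -0.16882203489579695
```

View pics/s4.png

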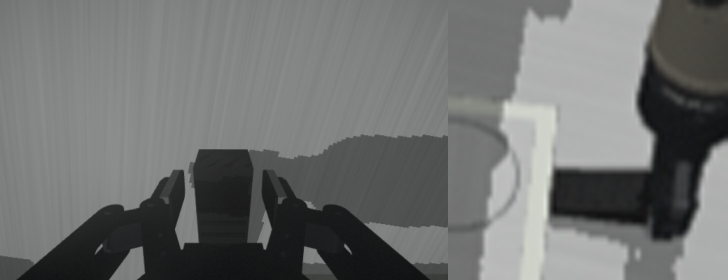

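The wedge stays put after release, centred between the open fingers (left half, around (222,195)), with its thin end under the housing edge (right half, x≈550). Next I'll lift, close the fingers and press above the corner.

step_arm(
  moves=[
    {"rx":0,"ry":0,"rz":0,"dx":0,"dy":0,"dz":-10,"gripper":0.6},
    {"rx":0,"ry":0,"rz":0,"dx":0,"dy":0,"dz":-40,"gripper":0.6},
    {"rx":0,"ry":0,"rz":0,"dx":0,"dy":0,"dz":-40,"gripper":0.6},
    {"rx":0,"ry":0,"rz":0,"dx":0,"dy":0,"dz":-20,"gripper":-1},
    {"rx":0,"ry":0,"rz":0,"dx":-40,"dy":0,"dz":0,"gripper":-1},
    {"rx":0,"ry":0,"rz":0,"dx":-45,"dy":0,"dz":0,"gripper":-1},
    {"rx":0,"ry":0,"rz":0,"dx":-40,"dy":0,"dz":0,"gripper":-1},
    {"rx":0,"ry":0,"rz":0,"dx":0,"dy":0,"dz":30,"gripper":-1},
    {"rx":0,"ry":0,"rz":0,"dx":0,"dy":0,"dz":0,"gripper":-1},
    {"rx":0,"ry":0,"rz":0,"dx":0,"dy":0,"dz":0,"gripper":-1},
  ],
)

```text
clock: 15.32
tcp_pos: [0.4528, 0.0924, 0.1106]
orientation: [2.014, 2.411, 0.001]
contact_force: [0.2, 0.1, 0.8]
grip_width: 0.0001
gripper_force: 0.0
```

```bash
python3 - <<'E'
from h import *
need([.452,.091,.095],10.3)
def w(n):
    im=r.grab_frame(n); cv2.imwrite(f"pics/{n}_rel.png",im); return im
a=w("top");w("scene")
E
```

```text
now [0.4528 0.0924 0.1106] tooly yaw 10.25 z axis [ 6.e-04  5.e-04 -1.e+00] F [0.16 0.09 0.8 ] clk 15.32 j7 -0.45
shift [-1.2 -1.  15.6]
rz -0.05340671037106404
```

step_arm(
  moves=[
    {"rx":0,"ry":0,"rz":0,"dx":0,"dy":0,"dz":8,"gripper":-1},
    {"rx":0,"ry":0,"rz":0,"dx":0,"dy":0,"dz":5,"gripper":-1},
    {"rx":0,"ry":0,"rz":0,"dx":0,"dy":0,"dz":0,"gripper":-1},
  ],
)

```text
clock: 15.8
tcp_pos: [0.4522, 0.0915, 0.0962]
orientation: [-2.015, -2.409, 0.001]
contact_force: [0.9, -0.6, 0.3]
grip_width: -0.0004
gripper_force: 0.0
```

step_arm(
  moves=[
    {"rx":0,"ry":0,"rz":0,"dx":0,"dy":0,"dz":3,"gripper":-1},
    {"rx":0,"ry":0,"rz":0,"dx":0,"dy":0,"dz":2,"gripper":-1},
    {"rx":0,"ry":0,"rz":0,"dx":0,"dy":0,"dz":0,"gripper":-1},
  ],
)

```text
clock: 16.18
tcp_pos: [0.4525, 0.0915, 0.0916]
orientation: [-2.016, -2.409, 0.0]
contact_force: [-0.0, 0.8, 0.1]
grip_width: 0.0
gripper_force: 0.0
```

step_arm(
  moves=[
    {"rx":0,"ry":0,"rz":0,"dx":0,"dy":0,"dz":1.5,"gripper":-1},
    {"rx":0,"ry":0,"rz":0,"dx":0,"dy":0,"dz":0,"gripper":-1},
  ],
)

```text
clock: 16.42
tcp_pos: [0.4527, 0.0916, 0.0911]
orientation: [2.015, 2.409, -0.001]
contact_force: [-3.7, -2.1, 13.0]
grip_width: -0.0004
gripper_force: 6.2
```

step_arm(
  moves=[
    {"rx":0,"ry":0,"rz":0,"dx":0,"dy":0,"dz":0.7,"gripper":-1},
    {"rx":0,"ry":0,"rz":0,"dx":0,"dy":0,"dz":0,"gripper":-1},
    {"rx":0,"ry":0,"rz":0,"dx":0,"dy":0,"dz":0,"gripper":-1},
  ],
)

```text
clock: 16.8
tcp_pos: [0.4527, 0.0916, 0.091]
orientation: [2.015, 2.409, -0.001]
contact_force: [-5.2, -1.4, 22.1]
grip_width: 0.0001
gripper_force: 10.6
```

step_arm(
  moves=[
    {"rx":0,"ry":0,"rz":0,"dx":0,"dy":0,"dz":0,"gripper":-1},
    {"rx":0,"ry":0,"rz":0,"dx":0,"dy":0,"dz":0,"gripper":-1},
    {"rx":0,"ry":0,"rz":0,"dx":0,"dy":0,"dz":0,"gripper":-1},
  ],
)

```text
clock: 17.18
tcp_pos: [0.4527, 0.0916, 0.091]
orientation: [2.015, 2.409, -0.001]
contact_force: [-6.6, -1.5, 22.5]
grip_width: -0.0
gripper_force: 10.6
```

At 22 N the top gave only about 0.1 mm, so the corner is firm. I'll retract and check that the wedge hasn't moved.

step_arm(
  moves=[
    {"rx":0,"ry":0,"rz":0,"dx":0,"dy":0,"dz":-3,"gripper":-1},
    {"rx":0,"ry":0,"rz":0,"dx":0,"dy":0,"dz":-17,"gripper":-1},
    {"rx":0,"ry":0,"rz":0,"dx":0,"dy":0,"dz":0,"gripper":-1},
    {"rx":0,"ry":0,"rz":0,"dx":0,"dy":0,"dz":0,"gripper":-1},
  ],
)

```text
clock: 17.68
tcp_pos: [0.4528, 0.0914, 0.1097]
orientation: [2.016, 2.409, 0.001]
contact_force: [0.1, -0.2, 0.2]
grip_width: -0.0003
gripper_force: 0.0
```

```bash
python3 - <<'E'
from h import *
o=r.get_obs(); print(o["tcp_pos"],o["contact_force"],o["clock"])
for n in("top","scene"):
    a=cv2.imread(f"pics/{n}_rel.png");b=r.grab_frame(n)
    C=cam(n);R=0
    P=np.array([proj(C,[x,y,.015]) for x in(.39,.47) for y in(.14,.27)]);x0,y0=P.min(0).astype(int);x1,y1=P.max(0).astype(int)+1
    A,B=[(cv2.GaussianBlur(i,(3,3),0)[y0:y1,x0:x1].max(2)<48) for i in(a,b)]
    print(n,A.sum(),B.sum(),(A^B).sum(),[np.mean(np.nonzero(m),axis=1).round(2) for m in(A,B)])
E
```

```text
[0.45276102 0.09141422 0.10966802] [ 0.1190335  -0.18768656  0.22716815] 17.675
top 94 101 7 [array([13.99, 17.23]), array([13.94, 17.54])]
scene 381 380 1 [array([17.19, 18.61]), array([17.18, 18.65])]
```

```bash
python3 -c "
from bench import r
print(r.hand_in())"
```

```text
the job is handed in; nothing more can be done
None
```

The black wedge is jammed under the stirrer's front left corner (pushed to about 15 N) and stayed put when released; pressed with about 22 N, the corner gave only 0.1 mm, and I handed the job in at 17.7 s with the arm clear.

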